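# Pack the transport box and seat its cover on the hidden pins

### The arm

A 7-joint arm with a two-finger parallel gripper is mounted at the origin on a cart in front of the work surface, level with it; the furniture and walls round the work are solid. World frame = base frame: x ahead of the robot, y to its left, z up, the work surface at z = 0. Lengths are in m, angles in rad, forces in N, time in s.
With the tool pointing down it reaches from about 0.425 to 0.925 m from the base axis. Payload 6.8 kg.
Tool frame: the origin (TCP) lies at the very end of the fingers, on their centre line; the grasp point (between the pads) lies 19 mm behind it; z points along the fingers, x is the direction in which the jaws open and shut, and the axes are right-handed (so a half turn about z gives the same grasp; the last joint's range is limited). The gripper opens to 85 mm and grips with 20 to 120 N. Pads are 22 mm wide; open, the fingers measure 114 mm over their backs; the gripper's body (76 mm by 85 mm) begins 54 mm behind the grasp point. The pads swing forward as they close: fully open they stand 13 mm farther back than shut.
Start: joints at [1.173, 0.477, 0.022, 1.555, -0.011, 1.109, -0.083], TCP at [0.193, -0.647, 0.231] pointing down, gripper open.
Joint ranges: [-2.96, 2.96], [-0.34, 2.1], [-1.41, 1.46], [0.24, 2.44], [-1.37, 4.51], [0.17, 1.92], [-2.96, 2.96]. Speed limits (rad/s): [2.39, 2.39, 3.14, 3.14, 3.14, 3.14, 3.14].

### API

Orientations are given as a unit quaternion [w, x, y, z].
In Python, from station import get_obs, read_camera, calibration, hand_in, recognise, outline_of, place_of gives the robot as it stands.
- The arm moves only by the tool move_arm, never from a script. Its argument "steps" is a list of rows, each an object with "fingers": the finger opening in mm, from 0 to 85.4; "translation": the shift along the world's x, y, z in mm, a list of three; "turn": the turn about the world's z in rad. In form: [{"fingers": fingers, "translation": [dx, dy, dz], "turn": turn}, ...]. A call has 1 to 10 rows; each row shifts and turns the commanded pose from where the row before left it; what a row does not reach is not made up. A row lasts 1/8 s, in which the tool goes at most 62.5 mm and 10.7 degrees, less where a joint would pass 70% of its speed; a pose out of reach is approached as far as the arm can. A call with a gripper value outside its range is refused whole. The fingers move at their own pace and stop on an object; "newtons" is the grip in N (left out, the last holds). Time passes only in rows, so rows that do not move let the fingers close. It gives the time, the measured TCP pose, the force and the opening at its end, in the units of the state.
- get_obs(): the state, without advancing time (a new reading comes with each control period).
- read_camera(name): name is "scene" or "top"; returns the picture (384x512x3 uint8, blue, green, red); there is no depth.
- calibration(name): a dict with "camera_matrix" (3x3 intrinsics, pixels), "k1" (the pictures are not rectified: a ray, as slopes to the right and down, at radius r is drawn at 1 + k1 r^2 times it, then the intrinsics apply), "rvec" (rotation vector, rad) and "tvec" (3), from world to camera coordinates, as OpenCV has them. Camera axes: x right, y down, z forward; pixel columns grow to the right and rows downward; lengths in m; the calibration is good to about 2 mm. A picture is of the moment at which its call begins. calibration takes no time and is no camera call.
- hand_in(): hands the job in, once; it reports no verdict.
Trained networks look in the newest picture that a camera, given by its name, has taken for a name from the list of things; names that differ only in an ending like _2 or _b are one class to them, and where a whole thing is asked for, a point or a joint stands for the part that bears it (a point fixed in the world has none). Each returns a list of dicts, best first, with "conf" (0 to 1); they miss things now and then, are a little off and sometimes report something else, mostly with a low value. They report only what shows in the picture. A call takes as long as a camera call.
- recognise(camera, name): "xy" ([column, row] in pixels, amid what is visible of it).
- outline_of(camera, name): "mask" (384x512 bool, what is visible of it) and "xy" ([column, row] in pixels, amid what is visible of it).
- place_of(camera, name): "xy" ([column, row] in pixels: a listed point, or the origin of a listed thing).
The state is a dict: "t": time; "q": joint angles; "joint_vel": joint speeds; "joint_torque": joint torques, N m; "eef_pos": TCP position; "tool_rot": TCP orientation; "contact_force": force on the tool from outside, world axes, zero at the start; "torque": the same for the moment, N m; "gripper_width": opening from 0.0 (shut) to 1.0 (fully open).
Only numpy, scipy, OpenCV 4.12 (cv2) and the standard library are available. Lean on these libraries where they do the work, as an engineer would, in place of code of your own. Each camera call takes 0.05 s, during which the arm holds its last target.

### The job

Put the amber vial, the glass stopper and the white stir bar into the grey transport box. Then take the aluminium cover by its black handle, lay it over the box and slide it until it drops over the two locating pins hidden beneath it, and press it fully home against the sprung orange seal. Finish while still holding the handle and keeping the cover pressed fully down (the catches are fastened next); leave the other things on the worktop where they stand.

Things in the scene. Friction and masses are not known exactly. Their poses are not given: they have to be found in the camera images.
- box: Grey open transport box, fixed to the worktop, 136 (x) x 204 (y) x 60 high; origin at the centre of its underside, z up. Cavity 100 (x) x 124 (y), its floor 5 above the worktop, its rim at 60. Round the cavity lies an orange sprung seal frame standing 5 mm proud of the rim (top at 65).
- box_mouth (a point): Centre of the box's mouth, at rim height, axes as the box. Two upright brass pins, 10 diameter, bevelled tips, stand on the end rims at y = -84 and +84, reaching 12 above the rim. Both have the same x, which varies from run to run: anywhere from -8 to +8 mm; it is not reported, but the pins can be seen from above until the cover hides them.
- cover_handle (a point): Centre of the cover's black bar handle, 16 (x) x 70 (y) x 36 high, 35 above the cover's underside; the handle's foot is at 17, on the cover's top. Axes as the cover. Handle centre above the worktop: 107 when the cover lies on the pins' tips, 100 when it has dropped over them onto the seal, 95 when fully home on the rim.
- cover: Loose aluminium plate, 136 (x) x 204 (y) x 17, about 0.35 kg, flat on the worktop; origin at the centre of its underside, z up. In the underside, unseen, are two blind slots 14 deep at x = 0, y = -84 and +84, each 16 wide in x, 18 long in y: the pins have 3 mm to spare each way in x, 4 mm in y. It fits either way round, its x axis parallel to the box's.
- seal (a joint): Travel of the orange seal frame of the box, m: 0 = up (5 mm proud of the rim), 0.005 = pressed flush with the rim. Spring: 6 N at 0, 12 N at 0.005 (more than the cover's weight, so the cover must be held down).
- vial_mid (a point): Centre of the small amber vial with black cap, standing upright, 21 diameter x 49 high; the centre is 24.5 above its foot.
- stopper_mid (a point): Centre of the clear glass stopper, standing upright on its head, 29 diameter at most x 42 high; the centre is 21 above its foot.
- stir_bar_mid (a point): Centre of the white stir bar lying flat, 10 (x) x 35 (y, its long axis) x 10 high; the centre is 5 above the worktop.
- blue_cap_bottle: Bystander: small bottle with a blue cap, 56 diameter x 101, origin under its centre. Leave alone.
- tape_roll: Bystander: roll of tape, 68 diameter x 19, origin under its centre. Leave alone.
- white_vial: Bystander: clear vial with a white cap, 21 diameter x 49, origin under its centre. Leave alone.
- binder_clip: Bystander: blue binder clip standing upright, body 16 x 32 x 16, 50 high with its wire handles, origin under its centre. Leave alone.

How it is judged:
By the outcome, as a careful person would: the job done as asked, in the order asked, and still so for the second after the job is handed in, while the arm keeps its last pose, push and grip.
It also fails if it takes over 72 s, if anything falls off the work surface, if the arm or the gripper's body presses on something with over 40 N, if the wrist force passes 120 N, or if a joint passes its speed limit or range.

## Working session

There is one attempt and no reset: what is moved stays moved. The work goes in short steps, Python scripts to look and compute and a tool call to move; the robot and the scene stay as the last step left them, time stands still between calls to the robot, and variables do not carry over. Pictures are saved under pics/ and viewed, and the job is handed in when it is done.

Besides the shell and the picture viewer there is one more tool, called after "Call:" in YAML: its name, and indented under it one key for each argument. move_arm: Moves the arm, as the interface text tells. Its arguments: {"type":"object","properties":{"steps":{"type":"array"},"newtons":{"type":"number"}},"required":["steps"]}

```bash
ls; mkdir -p pics; cat > h.py <<'E'
import numpy as np, cv2
from station import *
def ray(cam,uv):
    c=calibration(cam);K=np.array(c["camera_matrix"],float);R,_=cv2.Rodrigues(np.array(c["rvec"],float));t=np.array(c["tvec"],float).ravel()
    d=cv2.undistortPoints(np.array([[uv]],float),K,np.array([c["k1"],0,0,0.]))[0,0]
    return -R.T@t, R.T@np.array([d[0],d[1],1.])
def at(cam,uv,z):
    o,d=ray(cam,uv);return o+d*(z-o[2])/d[2]
def proj(cam,P):
    c=calibration(cam);return cv2.projectPoints(np.array(P,float).reshape(-1,1,3),np.array(c["rvec"],float),np.array(c["tvec"],float),np.array(c["camera_matrix"],float),np.array([c["k1"],0,0,0.]))[0].reshape(-1,2)
def st():
    o=get_obs();print("t",o["t"],"p",np.round(o["eef_pos"],4),"q",np.round(o["tool_rot"],3),"F",np.round(o["contact_force"],1),"g",round(o["gripper_width"],3))
E
python3 - <<'E'
from h import *
for c in ["scene","top"]:
    im=read_camera(c);cv2.imwrite(f"pics/{c}0.png",im)
    print(c,ray(c,[256,192]))
st()
E
```

```text
pics
scene (array([-0.08133533,  0.60567098,  0.8613052 ]), array([ 0.55012608, -0.50684247, -0.66395097]))
top (array([ 0.24354251, -0.00252517,  1.60173662]), array([ 0.18553025,  0.00636695, -0.98272573]))
t 0.1 p [ 0.1927 -0.6463  0.2304] q [-0.     0.802 -0.598 -0.001] F [ 0.2 -0.1  0.1] g 0.997
```

View pics/scene0.png

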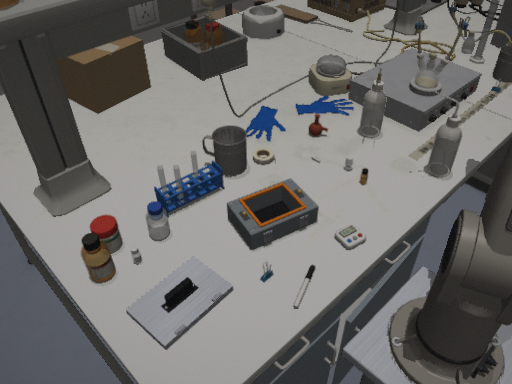

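View pics/top0.png

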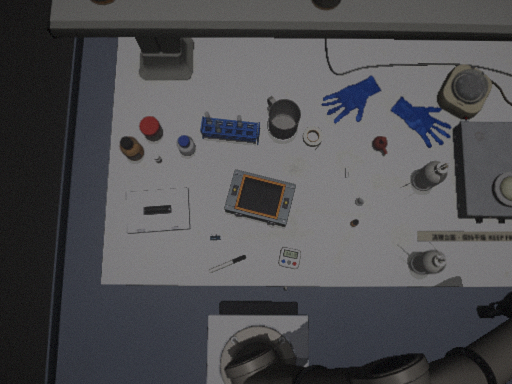

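```bash
python3 - <<'E'
from h import *
Z={"vial_mid":.0245,"stopper_mid":.021,"stir_bar_mid":.005,"cover_handle":.035,"cover":0,"box":0,"box_mouth":.06,"blue_cap_bottle":0,"tape_roll":0,"white_vial":0,"binder_clip":0}
for n,z in Z.items():
  for c in ["top","scene"]:
    if c=="scene" and n in("blue_cap_bottle","tape_roll","white_vial","binder_clip","box"): continue
    for r in place_of(c,n)[:2]: print(n,c,round(r["conf"],2),np.round(r["xy"],1),np.round(at(c,r["xy"],z),4))
m=outline_of("top","stir_bar_mid")
for r in m[:2]:
    ys,xs=np.nonzero(r["mask"]);p=np.array([at("top",[x,y],.006)[:2] for x,y in zip(xs,ys)])
    w,v=np.linalg.eigh(np.cov(p.T));print("bar",r["conf"],p.mean(0),v[:,1],np.sqrt(w*12))
for n,z in (("cover",.017),("box",.06)):
    r=outline_of("top",n)[0];cs,_=cv2.findContours(r["mask"].astype(np.uint8),cv2.RETR_EXTERNAL,cv2.CHAIN_APPROX_NONE)
    k=max(cs,key=len)[:,0];p=np.array([at("top",q,z)[:2] for q in k]).astype(np.float32)*1000
    print(n,cv2.minAreaRect(p))
st()
E
```

```text
vial_mid scene 0.39 [362.2 175.2] [ 0.4458 -0.3085  0.0245]
stopper_mid top 0.65 [361.8 200.9] [ 0.5153 -0.3391  0.021 ]
stopper_mid scene 0.63 [348.7 165. ] [ 0.5064 -0.3228  0.021 ]
stir_bar_mid top 0.5 [345.  176.5] [ 0.6003 -0.2889  0.005 ]
stir_bar_mid scene 0.51 [315.  159.2] [ 0.6105 -0.2881  0.005 ]
cover_handle top 0.81 [156.1 208.2] [0.4832 0.33   0.035 ]
cover_handle scene 0.72 [178.7 293.5] [0.4768 0.3334 0.035 ]
cover top 0.58 [159.  210.7] [0.4803 0.3274 0.    ]
cover scene 0.8 [178.7 299.9] [0.486  0.3325 0.    ]
box_mouth top 0.84 [259.8 196.5] [ 0.5201 -0.0048  0.06  ]
box_mouth top 0.38 [344.4 175.8] [ 0.5903 -0.2771  0.06  ]
box_mouth scene 0.61 [270.5 203.7] [ 0.5222 -0.0013  0.06  ]
blue_cap_bottle top 0.84 [187.5 148.9] [0.6923 0.2411 0.    ]
tape_roll top 0.48 [311.4 137. ] [ 0.738  -0.1788  0.    ]
white_vial top 0.61 [342.5 173.2] [ 0.6126 -0.2817  0.    ]
white_vial top 0.41 [260.8 196. ] [ 0.5326 -0.0082  0.    ]
binder_clip top 0.36 [215.4 237.7] [0.393  0.1388 0.    ]
bar 0.56 [ 0.52571499 -0.00525288] [0.23457535 0.97209794] [0.14508881 0.20807868]
cover ((479.5144958496094, 327.39739990234375), (141.65057373046875, 207.46221923828125), 5.929216384887695)
box ((517.74462890625, -4.0577392578125), (206.3065948486328, 146.97801208496094), 76.70855712890625)
t 1.1 p [ 0.1929 -0.6469  0.2313] q [ 0.     0.802 -0.598  0.   ] F [-0.4  0.9 -0.2] g 1.002
```

```bash
python3 - <<'E'
import cv2,numpy as np
t=cv2.imread("pics/top0.png");s=cv2.imread("pics/scene0.png")
a=cv2.resize(t[150:240,330:390],None,fx=6,fy=6,interpolation=cv2.INTER_CUBIC)
b=cv2.resize(s[140:194,300:380],None,fx=5,fy=5,interpolation=cv2.INTER_CUBIC)
c=np.zeros((540,800,3),np.uint8);c[:540,:360]=a;c[:270,380:780]=b
cv2.imwrite("pics/z1.png",c)
a=cv2.resize(t[165:231,215:305],None,fx=8,fy=8,interpolation=cv2.INTER_CUBIC);cv2.imwrite("pics/z2.png",a)
a=cv2.resize(t[145:245,115:225],None,fx=6,fy=6,interpolation=cv2.INTER_CUBIC);cv2.imwrite("pics/z3.png",a)
E
```

```text
(no output)
```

View pics/z1.png

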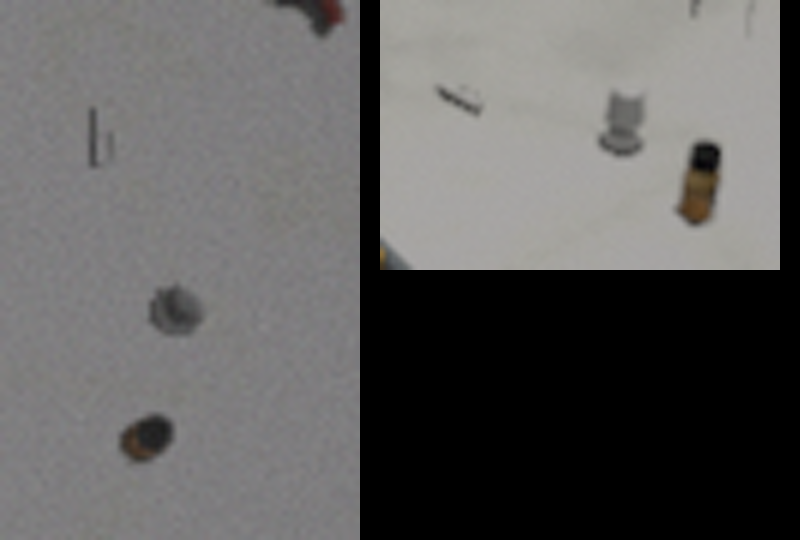

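View pics/z2.png

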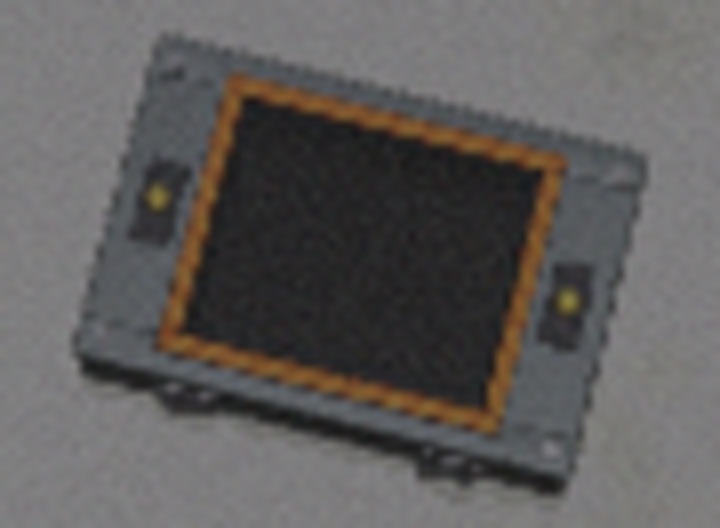

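View pics/z3.png

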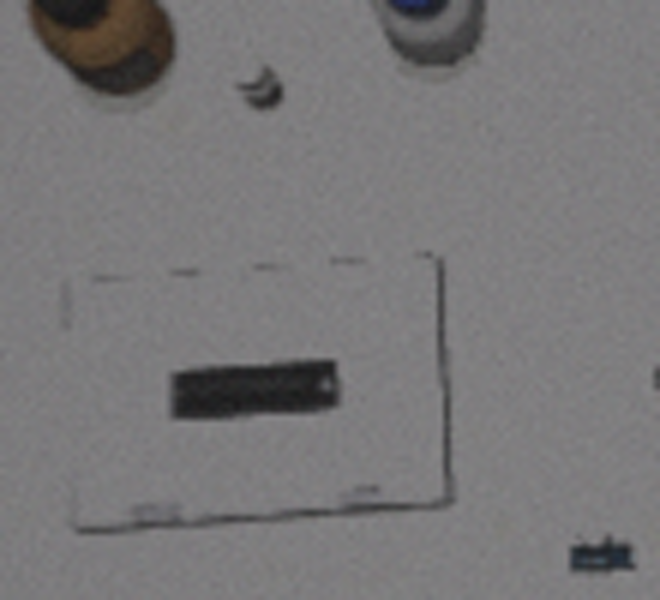

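```bash
python3 - <<'E'
from h import *
def T(x,y,u0,v0,s): return [u0+(x+.5)/s-.5, v0+(y+.5)/s-.5]
def pr(n,cam,uv,z): print(n,cam,np.round(uv,2),np.round(at(cam,uv,z)*1000,1))
pr("vial cap","top",T(154,433,330,150,6),.049)
pr("vial cap","scene",T(706-380,150,300,140,5),.047)
pr("vial base","scene",T(693-380,218,300,140,5),.0)
pr("vial mid","scene",T(700-380,183,300,140,5),.0245)
pr("stop mid","top",T(176,310,330,150,6),.021)
pr("stop top","scene",T(627-380,96,300,140,5),.042)
pr("stop foot","scene",T(620-380,143,300,140,5),.004)
pr("bar A","top",T(94,108,330,150,6),.005); pr("bar B","top",T(94,165,330,150,6),.005)
pr("bar A'","top",T(111,132,330,150,6),.005); pr("bar B'","top",T(111,158,330,150,6),.005)
pr("bar s1","scene",T(437-380,90,300,140,5),.003); pr("bar s2","scene",T(478-380,112,300,140,5),.003)
a=at("top",T(158,196,215,165,8),.072);b=at("top",T(568,300,215,165,8),.072)
print("pins",a,b,(a+b)/2,np.linalg.norm(a-b),np.arctan2(*(a-b)[[0,1]]*[-1,1]))
# box top corners z .06
cs=[T(x,y,215,165,8) for x,y in((160,40),(648,158),(565,487),(80,352))]
P=np.array([at("top",c,.06) for c in cs]);print(P*1000,P.mean(0))
os=[T(x,y,215,165,8) for x,y in((232,77),(567,158),(493,432),(160,347))]
P=np.array([at("top",c,.065) for c in os]);print("seal",P*1000,P.mean(0));e=(P[0]-P[1]+P[3]-P[2]);print(np.arctan2(-e[0],e[1]))
hs=[T(x,y,115,145,6) for x,y in((172,374),(336,361),(338,405),(175,418))]
P=np.array([at("top",c,.053) for c in hs[:2]]+[at("top",c,.053) for c in hs[2:]]);print("handle",P*1000,P.mean(0));e=(P[0]-P[1]+P[3]-P[2]);print(np.arctan2(-e[0],e[1]))
E
```

```text
vial cap top [355.25 221.75] [ 442.8 -310.    49. ]
vial cap scene [364.8 169.6] [ 441.7 -310.3   47. ]
vial base scene [362.2 183.2] [ 438.7 -304.6    0. ]
vial mid scene [363.6 176.2] [ 440.1 -307.6   24.5]
stop mid top [358.92 201.25] [ 514.1 -329.6   21. ]
stop top scene [349.  158.8] [ 509.7 -324.5   42. ]
stop foot scene [347.6 168.2] [ 510.8 -326.3    4. ]
bar A top [345.25 167.58] [ 630.9 -290.5    5. ]
bar B top [345.25 177.08] [ 598.3 -289.7    5. ]
bar A' top [348.08 171.58] [ 617.2 -299.7    5. ]
bar B' top [348.08 175.92] [ 602.4 -299.3    5. ]
bar s1 scene [311.  157.6] [ 626.6 -287.5    3. ]
bar s2 scene [319.2 162. ] [ 593.4 -288.6    3. ]
pins [0.54122927 0.07635831 0.072     ] [ 0.50079729 -0.08636813  0.072     ] [ 0.52101328 -0.00500491  0.072     ] 0.167674207728469 -0.24353437443954007
[[ 607.67305825   77.35888342   60.        ]
 [ 560.8280469  -119.25160299   60.        ]
 [ 428.01258407  -85.70607253   60.        ]
 [ 480.195812    106.78822952   60.        ]] [ 0.51917738 -0.00520264  0.06      ]
seal [[591.50023264  47.92648417  65.        ]
 [559.51076477 -86.46728894  65.        ]
 [448.96484857 -57.07155494  65.        ]
 [481.71097667  74.81022945  65.        ]] [ 0.52042171 -0.00520053  0.065     ]
-0.23848828862477484
handle [[484.16970132 367.61009707  53.        ]
 [492.008      280.26805937  53.        ]
 [468.35033691 278.17804271  53.        ]
 [460.54055988 364.73293052  53.        ]] [0.47626715 0.32269728 0.053     ]
0.08974307148712389
```

```bash
python3 - <<'E'
import cv2,numpy as np
s=cv2.imread("pics/scene0.png")
a=cv2.resize(s[140:180,300:340],None,fx=10,fy=10,interpolation=cv2.INTER_CUBIC)
b=cv2.resize(s[255:345,120:240],None,fx=6,fy=6,interpolation=cv2.INTER_CUBIC)
cv2.imwrite("pics/z4.png",cv2.convertScaleAbs(a,alpha=1.3));cv2.imwrite("pics/z5.png",b)
E
```

```text
(no output)
```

View pics/z4.png

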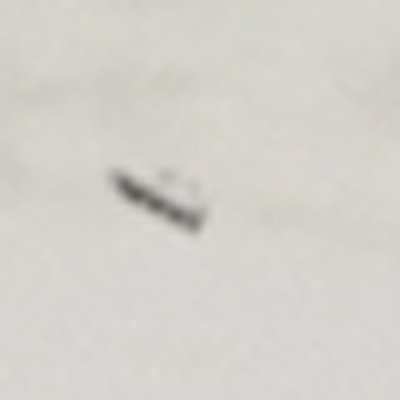

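View pics/z5.png

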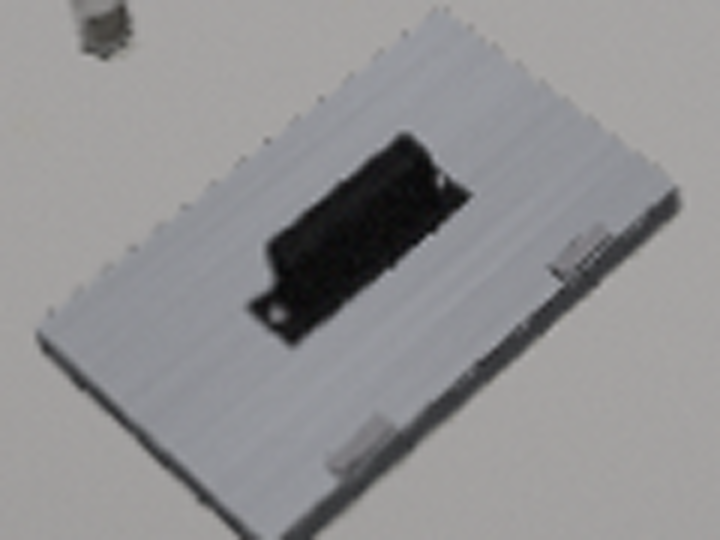

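```bash
python3 - <<'E'
from h import *
def T(x,y,u0,v0,s): return [u0+(x+.5)/s-.5, v0+(y+.5)/s-.5]
for n,uv in (("b2base",[439,168]),("b1base",[371,130])): print(n,at("scene",uv,0.005))
for n,tu,su in (("b2tip",[438,258],[456,117]),("b1tip",[442,165],[380,72]),("b2base",[420,264],[439,168])):
    o1,d1=ray("top",tu);o2,d2=ray("scene",su)
    s=np.linalg.lstsq(np.c_[d1,-d2],o2-o1,rcond=None)[0];print(n,o1+d1*s[0],o2+d2*s[1])
hs=[T(x,y,115,145,6) for x,y in((172,374),(336,361),(338,405),(175,418))]
P=np.array([at("top",c,.020) for c in hs]);print("flange",P*1000,P.mean(0))
hs=[T(x,y,120,255,6) for x,y in((250,305),(293,345),(470,195))]
P=np.array([at("scene",c,.019) for c in hs]);print("flange sc",P*1000,(P[0]+P[2])/2)
# cover corners scene
hs=[T(x,y,120,255,6) for x,y in((38,333),(280,540),(680,190),(440,8))]
P=np.array([at("scene",c,.017) for c in hs]);print("cover sc",P*1000,P.mean(0))
E
```

```text
b2base [ 0.31127617 -0.52932002  0.005     ]
b1base [ 0.58350963 -0.55122616  0.005     ]
b2tip [ 0.32128538 -0.51752517  0.1926681 ] [ 0.30743256 -0.5230355   0.19391776]
b1tip [ 0.58739429 -0.53307341  0.22779825] [ 0.58033706 -0.53702703  0.22755875]
b2base [ 0.31201154 -0.52509794  0.00740265] [ 0.31009222 -0.52589737  0.00758225]
flange [[489.29691089 375.49682455  20.        ]
 [497.30222561 286.29372977  20.        ]
 [473.14047236 284.15917969  20.        ]
 [465.16428703 372.55835223  20.        ]] [0.48122597 0.32962702 0.02      ]
flange sc [[488.783608   375.29827077  19.        ]
 [463.36016568 373.89888992  19.        ]
 [471.10801165 285.54800808  19.        ]] [0.47994581 0.33042314 0.019     ]
cover sc [[534.77806207 438.58263938  17.        ]
 [402.95997393 422.78343149  17.        ]
 [417.5960911  225.27549103  17.        ]
 [555.28048402 235.51009398  17.        ]] [0.47765365 0.33053791 0.017     ]
```

```bash
python3 - <<'E'
import cv2,numpy as np
t=cv2.imread("pics/top0.png");s=cv2.imread("pics/scene0.png")
a=cv2.resize(t[150:290,390:512],None,fx=4,fy=4,interpolation=cv2.INTER_CUBIC)
cv2.imwrite("pics/z6.png",a)
E
```

```text
(no output)
```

View pics/z6.png

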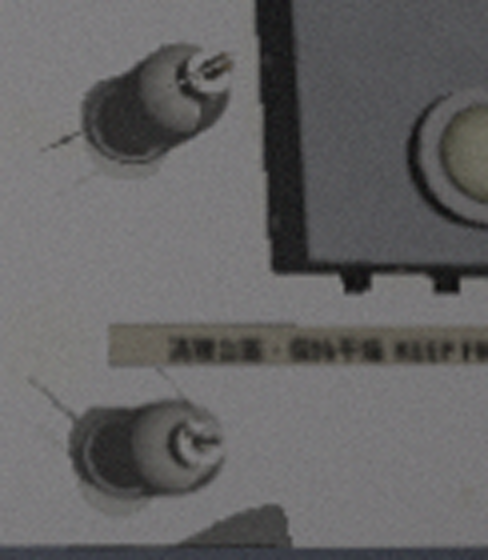

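Call:
move_arm:
  newtons: 40
  steps:
    - {"fingers":85,"translation":[0,0,50],"turn":-0.05}
    - {"fingers":85,"translation":[0,10,50],"turn":-0.06}
    - {"fingers":85,"translation":[28,48,5],"turn":-0.06}
    - {"fingers":70,"translation":[30,48,0],"turn":-0.06}
    - {"fingers":60,"translation":[35,48,0],"turn":-0.06}
    - {"fingers":60,"translation":[38,46,0],"turn":-0.06}
    - {"fingers":60,"translation":[38,46,0],"turn":-0.06}
    - {"fingers":60,"translation":[38,46,-20],"turn":-0.06}
    - {"fingers":60,"translation":[38,46,-40],"turn":-0.06}
    - {"fingers":60,"translation":[3,0,-50],"turn":0}

```text
t: 2.35
eef_pos: [0.44, -0.3112, 0.2322]
tool_rot: [0.002, -0.62, 0.784, -0.002]
contact_force: [0.1, -1.2, -0.5]
gripper_width: 0.702
```

Call:
move_arm:
  steps:
    - {"fingers":55,"translation":[0.5,0,-55],"turn":0}
    - {"fingers":55,"translation":[0,0,-55],"turn":0}
    - {"fingers":55,"translation":[0,0,-50],"turn":0}
    - {"fingers":55,"translation":[0,0,-35],"turn":0}
    - {"fingers":55,"translation":[0,0,-21],"turn":0}
    - {"fingers":55,"translation":[0,0,0],"turn":0}

```text
t: 3.1
eef_pos: [0.4352, -0.3145, 0.0143]
tool_rot: [-0.001, -0.617, 0.787, 0.001]
contact_force: [0.5, -0.5, -0.8]
gripper_width: 0.644
```

```bash
python3 - <<'E'
from h import *
st();s=read_camera("scene");t=read_camera("top")
print(proj("scene",get_obs()["eef_pos"]))
cv2.imwrite("pics/p1.png",np.hstack([cv2.resize(s[110:210,300:400],None,fx=4,fy=4),cv2.resize(t[170:270,310:410],None,fx=4,fy=4)]))
E
```

```text
t 3.1 p [ 0.4352 -0.3145  0.0143] q [-0.001 -0.617  0.787  0.001] F [ 0.5 -0.5 -0.8] g 0.644
[[365.70649475 177.67983563]]
```

View pics/p1.png

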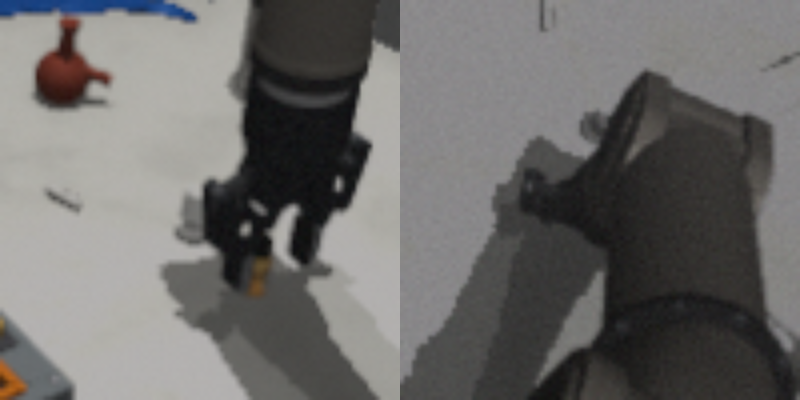

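Call:
move_arm:
  steps:
    - {"fingers":55,"translation":[6,5,-4],"turn":0}
    - {"fingers":55,"translation":[0,0,0],"turn":0}

```text
t: 3.45
eef_pos: [0.4435, -0.3096, 0.0123]
tool_rot: [0.001, -0.618, 0.786, -0.001]
contact_force: [0.3, 0.4, -0.7]
gripper_width: 0.642
```

Call:
move_arm:
  newtons: 40
  steps:
    - {"fingers":10,"translation":[-1,0,0],"turn":0}
    - {"fingers":10,"translation":[0,0,0],"turn":0}
    - {"fingers":10,"translation":[0,0,0],"turn":0}
    - {"fingers":10,"translation":[0,0,0],"turn":0}

```text
t: 3.95
eef_pos: [0.4411, -0.3103, 0.012]
tool_rot: [-0.0, -0.617, 0.787, -0.0]
contact_force: [-0.7, 1.3, 6.1]
gripper_width: 0.236
```

```bash
python3 - <<'E'
from h import *
for i in range(3): read_camera("scene");st()
E
```

```text
t 4.0 p [ 0.4411 -0.3103  0.012 ] q [-0.    -0.617  0.787 -0.   ] F [-1.4  1.3  5.4] g 0.234
t 4.05 p [ 0.4411 -0.3103  0.012 ] q [-0.    -0.617  0.787 -0.   ] F [-1.4  1.1  5.4] g 0.233
t 4.1 p [ 0.4411 -0.3103  0.012 ] q [-0.    -0.617  0.787 -0.   ] F [-1.2  0.4  6. ] g 0.236
```

Call:
move_arm:
  steps:
    - {"fingers":10,"translation":[0,0,40],"turn":0}
    - {"fingers":10,"translation":[0,0,50],"turn":0}
    - {"fingers":10,"translation":[5,40,20],"turn":0}
    - {"fingers":10,"translation":[8,50,0],"turn":0}
    - {"fingers":10,"translation":[8,50,0],"turn":0}
    - {"fingers":10,"translation":[8,50,0],"turn":0}
    - {"fingers":10,"translation":[8,50,0],"turn":0}
    - {"fingers":10,"translation":[8,50,0],"turn":0}
    - {"fingers":10,"translation":[0,3,0],"turn":0}
    - {"fingers":10,"translation":[0,0,0],"turn":0}

```text
t: 5.35
eef_pos: [0.486, -0.0175, 0.1215]
tool_rot: [-0.0, -0.617, 0.787, -0.0]
contact_force: [-0.1, 0.0, 0.3]
gripper_width: 0.235
```

```bash
python3 - <<'E'
from h import *
st();s=read_camera("scene");st()
print(proj("scene",get_obs()["eef_pos"]))
cv2.imwrite("pics/p2.png",cv2.resize(s[100:250,190:350],None,fx=4,fy=4))
E
```

```text
t 5.35 p [ 0.486  -0.0175  0.1215] q [-0.    -0.617  0.787 -0.   ] F [-0.1  0.   0.3] g 0.235
t 5.4 p [ 0.4859 -0.0184  0.1214] q [-0.    -0.617  0.787 -0.   ] F [ 0.2 -0.7  0.1] g 0.232
[[285.60418951 189.63785262]]
```

View pics/p2.png

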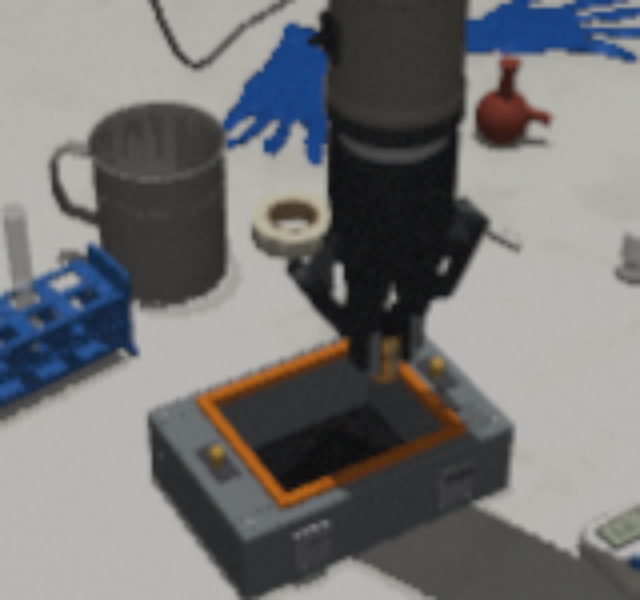

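Call:
move_arm:
  steps:
    - {"fingers":10,"translation":[0,0,-40],"turn":0}
    - {"fingers":10,"translation":[0,0,-38],"turn":0}
    - {"fingers":10,"translation":[0,0,-18],"turn":0}
    - {"fingers":10,"translation":[0,0,-7],"turn":0}
    - {"fingers":10,"translation":[0,0,0],"turn":0}
    - {"fingers":42,"translation":[0,0,0],"turn":0}
    - {"fingers":42,"translation":[0,0,0],"turn":0}
    - {"fingers":42,"translation":[0,0,0],"turn":0}
    - {"fingers":42,"translation":[0,0,40],"turn":0}
    - {"fingers":42,"translation":[0,0,60],"turn":0}

```text
t: 6.65
eef_pos: [0.4853, -0.018, 0.1194]
tool_rot: [-0.001, -0.617, 0.787, 0.001]
contact_force: [1.6, -0.2, -0.2]
gripper_width: 0.494
```

```bash
python3 - <<'E'
from h import *
st();s=read_camera("scene")
cv2.imwrite("pics/p3.png",cv2.resize(s[100:250,190:350],None,fx=4,fy=4))
E
```

```text
t 6.65 p [ 0.4853 -0.018   0.1194] q [-0.001 -0.617  0.787  0.001] F [ 1.6 -0.2 -0.2] g 0.494
```

View pics/p3.png

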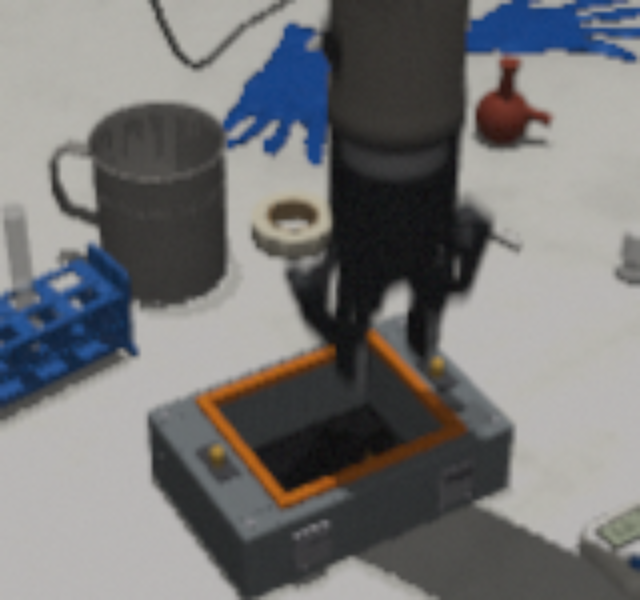

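Call:
move_arm:
  steps:
    - {"fingers":60,"translation":[2,-50,0],"turn":0}
    - {"fingers":60,"translation":[5,-50,0],"turn":0}
    - {"fingers":60,"translation":[5,-50,0],"turn":0}
    - {"fingers":60,"translation":[5,-50,0],"turn":0}
    - {"fingers":60,"translation":[5,-50,0],"turn":0}
    - {"fingers":60,"translation":[5,-50,0],"turn":0}
    - {"fingers":60,"translation":[0,-9,-20],"turn":0}
    - {"fingers":60,"translation":[0,0,0],"turn":0}

```text
t: 7.7
eef_pos: [0.5114, -0.3265, 0.0973]
tool_rot: [-0.001, -0.616, 0.787, 0.001]
contact_force: [1.0, 0.6, 0.1]
gripper_width: 0.704
```

```bash
python3 - <<'E'
from h import *
st();s=read_camera("scene");t=read_camera("top")
cv2.imwrite("pics/p4.png",np.hstack([cv2.resize(s[110:210,300:400],None,fx=4,fy=4),cv2.resize(t[150:250,210:310],None,fx=4,fy=4)]))
E
```

```text
t 7.7 p [ 0.5114 -0.3265  0.0973] q [-0.001 -0.616  0.787  0.001] F [1.  0.6 0.1] g 0.704
```

View pics/p4.png

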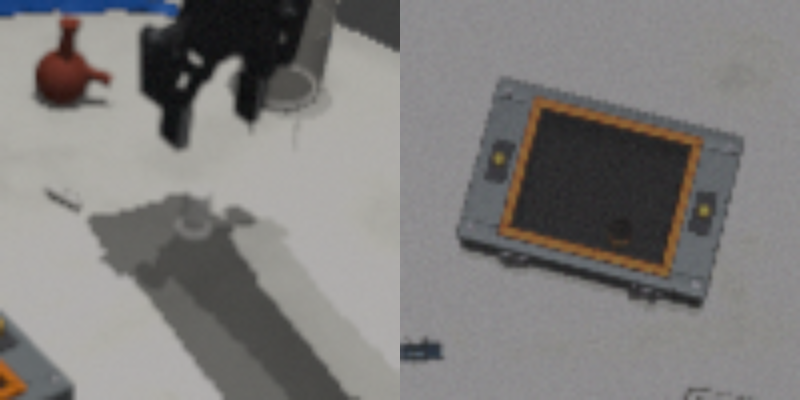

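Call:
move_arm:
  newtons: 30
  steps:
    - {"fingers":55,"translation":[0,-0.5,-45],"turn":0}
    - {"fingers":55,"translation":[0,0,-30],"turn":0}
    - {"fingers":55,"translation":[0,0,-10],"turn":0}
    - {"fingers":55,"translation":[0,0,0],"turn":0}
    - {"fingers":5,"translation":[0,0,0],"turn":0}
    - {"fingers":5,"translation":[0,0,0],"turn":0}
    - {"fingers":5,"translation":[0,0,0],"turn":0}
    - {"fingers":5,"translation":[0,0,0],"turn":0}
    - {"fingers":5,"translation":[0,0,20],"turn":0}
    - {"fingers":5,"translation":[0,0,30],"turn":0}

```text
t: 9.05
eef_pos: [0.5128, -0.3265, 0.0649]
tool_rot: [-0.0, -0.617, 0.787, 0.0]
contact_force: [0.8, 0.0, -0.1]
gripper_width: 0.271
```

```bash
python3 - <<'E'
from h import *
st();s=read_camera("scene")
cv2.imwrite("pics/p5.png",np.hstack([cv2.resize(s[110:210,300:400],None,fx=5,fy=5)]))
E
```

```text
t 9.05 p [ 0.5128 -0.3265  0.0649] q [-0.    -0.617  0.787  0.   ] F [ 0.8  0.  -0.1] g 0.271
```

View pics/p5.png

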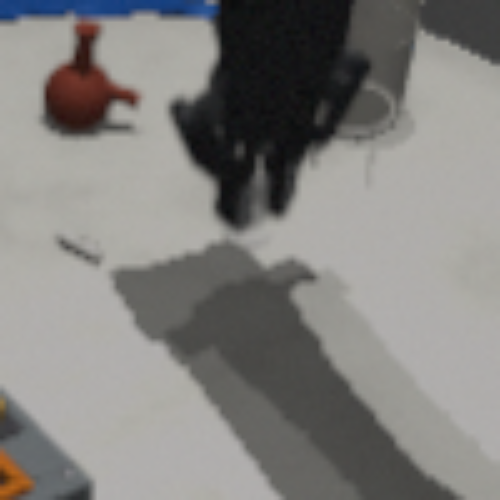

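Call:
move_arm:
  steps:
    - {"fingers":5,"translation":[0,0,50],"turn":0}
    - {"fingers":5,"translation":[2,45,8],"turn":0}
    - {"fingers":5,"translation":[6,50,0],"turn":0}
    - {"fingers":5,"translation":[6,50,0],"turn":0}
    - {"fingers":5,"translation":[6,50,0],"turn":0}
    - {"fingers":5,"translation":[6,50,0],"turn":0}
    - {"fingers":5,"translation":[6,50,0],"turn":0}
    - {"fingers":5,"translation":[0,0,0],"turn":0}
    - {"fingers":5,"translation":[0,0,0],"turn":0}

```text
t: 10.22
eef_pos: [0.5454, -0.0322, 0.1226]
tool_rot: [0.0, -0.617, 0.787, -0.001]
contact_force: [0.2, -1.0, -0.6]
gripper_width: 0.271
```

Call:
move_arm:
  steps:
    - {"fingers":5,"translation":[0,0,-40],"turn":0}
    - {"fingers":5,"translation":[0,0,-38],"turn":0}
    - {"fingers":5,"translation":[0,0,-18],"turn":0}
    - {"fingers":5,"translation":[0,0,-7],"turn":0}
    - {"fingers":5,"translation":[0,0,0],"turn":0}
    - {"fingers":45,"translation":[0,0,0],"turn":0}
    - {"fingers":45,"translation":[0,0,0],"turn":0}
    - {"fingers":45,"translation":[0,0,0],"turn":0}
    - {"fingers":45,"translation":[0,0,40],"turn":0}
    - {"fingers":45,"translation":[0,0,60],"turn":0}

```text
t: 11.48
eef_pos: [0.5443, -0.0322, 0.1192]
tool_rot: [-0.001, -0.617, 0.787, 0.001]
contact_force: [0.5, 0.0, 0.0]
gripper_width: 0.527
```

Call:
move_arm:
  steps:
    - {"fingers":45,"translation":[12,-48,0],"turn":0.04}
    - {"fingers":45,"translation":[12,-48,0],"turn":0.05}
    - {"fingers":45,"translation":[12,-48,0],"turn":0.05}
    - {"fingers":45,"translation":[12,-48,0],"turn":0.05}
    - {"fingers":45,"translation":[12,-48,0],"turn":0.04}
    - {"fingers":45,"translation":[7.5,-22,-20],"turn":0}
    - {"fingers":45,"translation":[0,0,-30],"turn":0}
    - {"fingers":45,"translation":[0,0,0],"turn":0}

```text
t: 12.48
eef_pos: [0.6108, -0.2939, 0.0669]
tool_rot: [-0.001, -0.703, 0.711, 0.002]
contact_force: [-0.4, 0.9, 1.5]
gripper_width: 0.524
```

```bash
python3 - <<'E'
from h import *
st();s=read_camera("scene");t=read_camera("top")
p=get_obs()["eef_pos"]
print(proj("scene",[p,[p[0],p[1],.005]]), proj("scene",[[.612,-.294,.005]]))
cv2.imwrite("pics/p6.png",np.hstack([cv2.resize(s[110:210,270:370],None,fx=4,fy=4),cv2.resize(t[150:250,210:310],None,fx=4,fy=4)]))
E
```

```text
t 12.475 p [ 0.6108 -0.2939  0.0669] q [-0.001 -0.703  0.711  0.002] F [-0.4  0.9  1.5] g 0.524
[[317.0653015  141.28676159]
 [315.5584474  158.09685778]] [[315.86976731 158.20571103]]
```

View pics/p6.png

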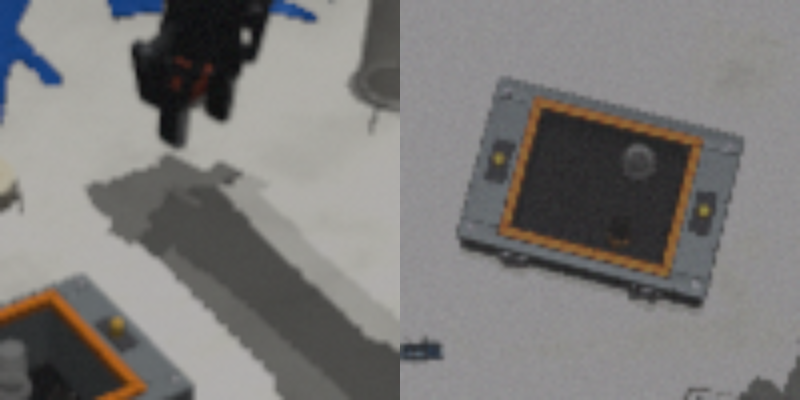

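Call:
move_arm:
  newtons: 30
  steps:
    - {"fingers":40,"translation":[0.5,0,-35],"turn":0}
    - {"fingers":35,"translation":[0,0,-20],"turn":0}
    - {"fingers":30,"translation":[0,0,-7],"turn":0}
    - {"fingers":30,"translation":[0,0,0],"turn":0}
    - {"fingers":30,"translation":[0,0,0],"turn":0}

```text
t: 13.2
eef_pos: [0.614, -0.2939, 0.0078]
tool_rot: [0.0, -0.703, 0.711, -0.001]
contact_force: [-0.3, -0.1, 0.1]
gripper_width: 0.353
```

```bash
python3 - <<'E'
from h import *
st();s=read_camera("scene")
cv2.imwrite("pics/p7.png",cv2.resize(s[120:190,275:365],None,fx=8,fy=8))
E
```

```text
t 13.2 p [ 0.614  -0.2939  0.0078] q [ 0.    -0.703  0.711 -0.001] F [-0.3 -0.1  0.1] g 0.353
```

View pics/p7.png

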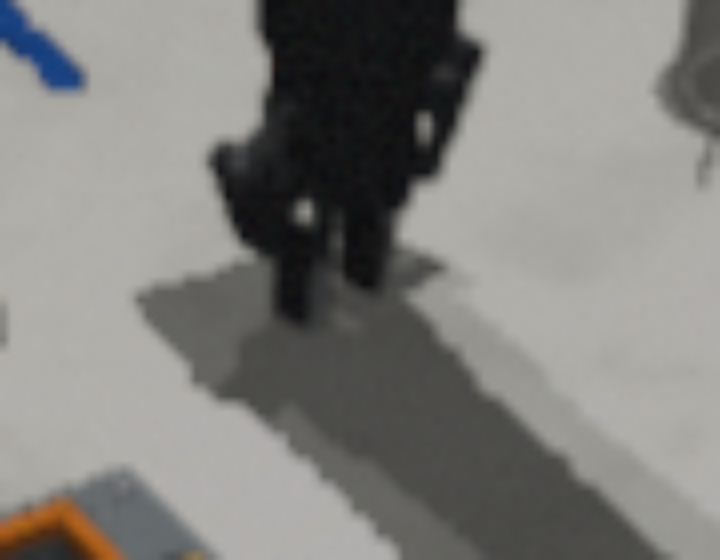

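Call:
move_arm:
  newtons: 30
  steps:
    - {"fingers":30,"translation":[-1,0,-5],"turn":0}
    - {"fingers":30,"translation":[0,0,0],"turn":0}
    - {"fingers":2,"translation":[0,0,0],"turn":0}
    - {"fingers":2,"translation":[0,0,0],"turn":0}
    - {"fingers":2,"translation":[0,0,0],"turn":0}

```text
t: 13.88
eef_pos: [0.6123, -0.2937, 0.0018]
tool_rot: [0.0, -0.703, 0.711, -0.0]
contact_force: [0.0, -0.2, 0.9]
gripper_width: 0.1
```

Call:
move_arm:
  steps:
    - {"fingers":2,"translation":[0,0,0],"turn":0}
    - {"fingers":2,"translation":[0,0,40],"turn":0}
    - {"fingers":2,"translation":[0,10,50],"turn":0}
    - {"fingers":2,"translation":[-14,50,15],"turn":-0.04}
    - {"fingers":2,"translation":[-14,50,0],"turn":-0.05}
    - {"fingers":2,"translation":[-15,50,0],"turn":-0.05}
    - {"fingers":2,"translation":[-15,50,0],"turn":-0.05}
    - {"fingers":2,"translation":[-15,50,0],"turn":-0.05}
    - {"fingers":2,"translation":[-14,50,0],"turn":0}
    - {"fingers":2,"translation":[0,0,0],"turn":0}

```text
t: 15.12
eef_pos: [0.5241, 0.0214, 0.1069]
tool_rot: [0.0, -0.616, 0.787, 0.001]
contact_force: [-0.1, -1.6, -0.5]
gripper_width: 0.099
```

```bash
python3 - <<'E'
from h import *
st();s=read_camera("scene")
cv2.imwrite("pics/p8.png",cv2.resize(s[130:250,210:340],None,fx=5,fy=5))
E
```

```text
t 15.125 p [0.5241 0.0214 0.1069] q [ 0.    -0.616  0.787  0.001] F [-0.1 -1.6 -0.5] g 0.099
```

View pics/p8.png

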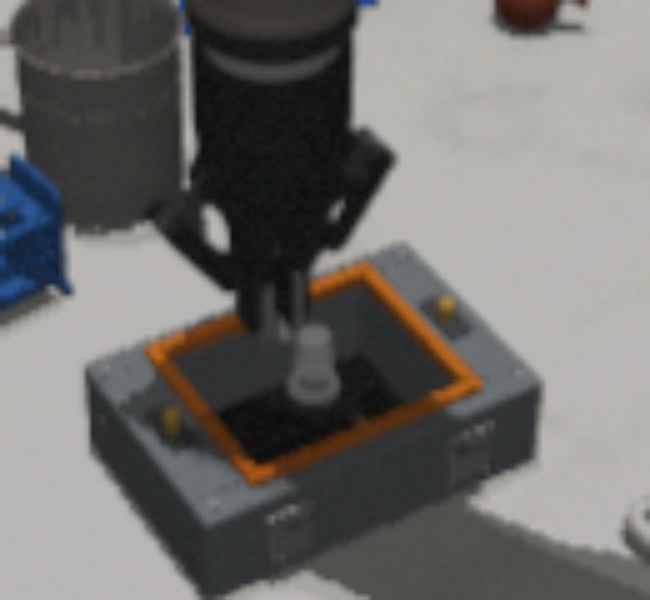

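Call:
move_arm:
  steps:
    - {"fingers":2,"translation":[1,-3,-40],"turn":0}
    - {"fingers":2,"translation":[0,0,-35],"turn":0}
    - {"fingers":2,"translation":[0,0,-17],"turn":0}
    - {"fingers":2,"translation":[0,0,-5],"turn":0}
    - {"fingers":2,"translation":[0,0,0],"turn":0}
    - {"fingers":28,"translation":[0,0,0],"turn":0}
    - {"fingers":28,"translation":[0,0,0],"turn":0}
    - {"fingers":28,"translation":[0,0,0],"turn":0}
    - {"fingers":28,"translation":[0,0,40],"turn":0}
    - {"fingers":28,"translation":[0,0,60],"turn":0}

```text
t: 16.42
eef_pos: [0.5254, 0.0132, 0.1105]
tool_rot: [-0.001, -0.613, 0.79, 0.001]
contact_force: [1.0, 0.2, 0.8]
gripper_width: 0.328
```

Call:
move_arm:
  steps:
    - {"fingers":60,"translation":[-5,20,5],"turn":0.18}
    - {"fingers":70,"translation":[-5,35,0],"turn":0.18}
    - {"fingers":70,"translation":[-5,35,0],"turn":0.18}
    - {"fingers":70,"translation":[-5,35,0],"turn":0.18}
    - {"fingers":70,"translation":[-5,35,0],"turn":0.18}
    - {"fingers":70,"translation":[-5,35,0],"turn":0.18}
    - {"fingers":70,"translation":[-5,35,0],"turn":0.18}
    - {"fingers":70,"translation":[-5,35,0],"turn":0.18}
    - {"fingers":70,"translation":[-5,35,0],"turn":0.18}
    - {"fingers":70,"translation":[0,14,0],"turn":0.18}

```text
t: 17.68
eef_pos: [0.4807, 0.3302, 0.1161]
tool_rot: [-0.001, 1.0, -0.006, 0.001]
contact_force: [0.0, -0.9, -0.2]
gripper_width: 0.816
```

Call:
move_arm:
  steps:
    - {"fingers":70,"translation":[0,0,0],"turn":0.1}
    - {"fingers":70,"translation":[0,0,0],"turn":0}

```text
t: 17.92
eef_pos: [0.4816, 0.3274, 0.1154]
tool_rot: [-0.0, 0.999, 0.039, 0.001]
contact_force: [1.0, -0.2, 0.5]
gripper_width: 0.821
```

```bash
python3 - <<'E'
from h import *
from scipy.spatial.transform import Rotation as Ro
st();s=read_camera("scene");t=read_camera("top");o=get_obs();q=o["tool_rot"]
m=Ro.from_quat([q[1],q[2],q[3],q[0]]).as_matrix();print("yaw",np.arctan2(m[1,0],m[0,0]),o["q"])
cv2.imwrite("pics/p9.png",np.hstack([cv2.resize(s[215:345,110:240],None,fx=3,fy=3),cv2.resize(t[150:250,210:310],None,fx=4,fy=4)[:390]]))
E
```

```text
t 17.925 p [0.4816 0.3274 0.1154] q [-0.     0.999  0.039  0.001] F [ 1.  -0.2  0.5] g 0.821
yaw 0.07623844116350471 [-0.1802916   0.55616384 -0.69275015  1.8478654   0.44684855  0.89771855
 -1.00808342]
```

View pics/p9.png

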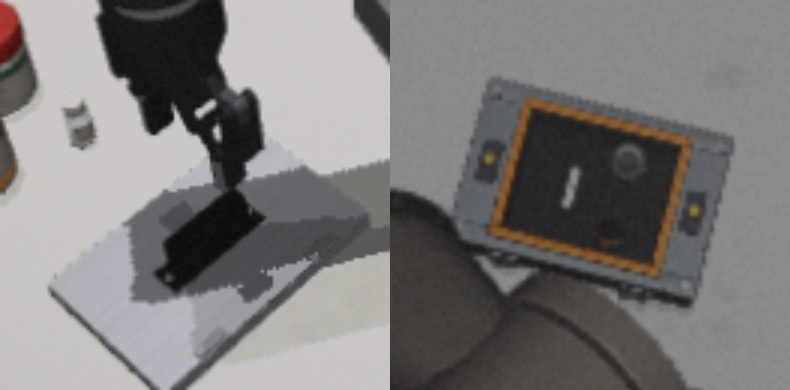

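Call:
move_arm:
  newtons: 80
  steps:
    - {"fingers":70,"translation":[-1,2,-40],"turn":0.01}
    - {"fingers":60,"translation":[0,0,-33],"turn":0}
    - {"fingers":55,"translation":[0,0,-16],"turn":0}
    - {"fingers":55,"translation":[0,0,0],"turn":0}
    - {"fingers":55,"translation":[0,0,0],"turn":0}

```text
t: 18.65
eef_pos: [0.4809, 0.33, 0.0269]
tool_rot: [-0.001, 0.999, 0.044, 0.001]
contact_force: [0.5, 0.5, 0.2]
gripper_width: 0.643
```

```bash
python3 - <<'E'
from h import *
st();s=read_camera("scene")
cv2.imwrite("pics/p10.png",cv2.resize(s[225:345,110:240],None,fx=5,fy=5))
E
```

```text
t 18.65 p [0.4809 0.33   0.0269] q [-0.001  0.999  0.044  0.001] F [0.5 0.5 0.2] g 0.643
```

View pics/p10.png

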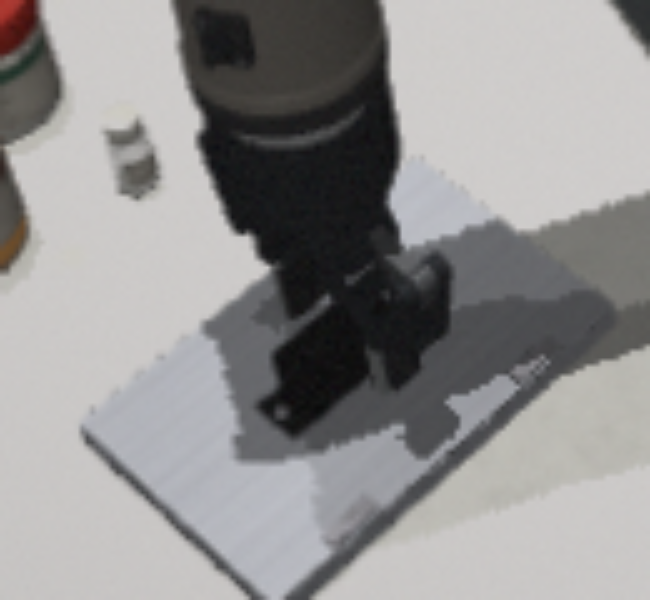

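Call:
move_arm:
  newtons: 80
  steps:
    - {"fingers":5,"translation":[0,0,-1],"turn":0}
    - {"fingers":5,"translation":[0,0,0],"turn":0}
    - {"fingers":5,"translation":[0,0,0],"turn":0}
    - {"fingers":5,"translation":[0,0,0],"turn":0}
    - {"fingers":5,"translation":[0,0,0],"turn":0}

```text
t: 19.32
eef_pos: [0.4808, 0.3296, 0.0254]
tool_rot: [-0.0, 0.999, 0.044, 0.001]
contact_force: [-0.0, -1.0, 6.5]
gripper_width: 0.173
```

Call:
move_arm:
  steps:
    - {"fingers":5,"translation":[0,0,15],"turn":0}
    - {"fingers":5,"translation":[0,0,30],"turn":0}
    - {"fingers":5,"translation":[0,0,50],"turn":0}
    - {"fingers":5,"translation":[0,0,30],"turn":0}
    - {"fingers":5,"translation":[0,0,0],"turn":0}

```text
t: 19.95
eef_pos: [0.4811, 0.3303, 0.1521]
tool_rot: [-0.001, 0.999, 0.044, 0.002]
contact_force: [0.7, -0.2, -4.1]
gripper_width: 0.175
```

```bash
python3 - <<'E'
from h import *
st();s=read_camera("scene");t=read_camera("top")
cv2.imwrite("pics/s11.png",s);cv2.imwrite("pics/t11.png",t)
cv2.imwrite("pics/p11.png",cv2.resize(s[205:325,110:240],None,fx=5,fy=5))
cv2.imwrite("pics/p11t.png",cv2.resize(t[150:250,100:220],None,fx=5,fy=5))
E
```

```text
t 19.95 p [0.4811 0.3303 0.1521] q [-0.001  0.999  0.044  0.002] F [ 0.7 -0.2 -4.1] g 0.175
```

View pics/p11.png

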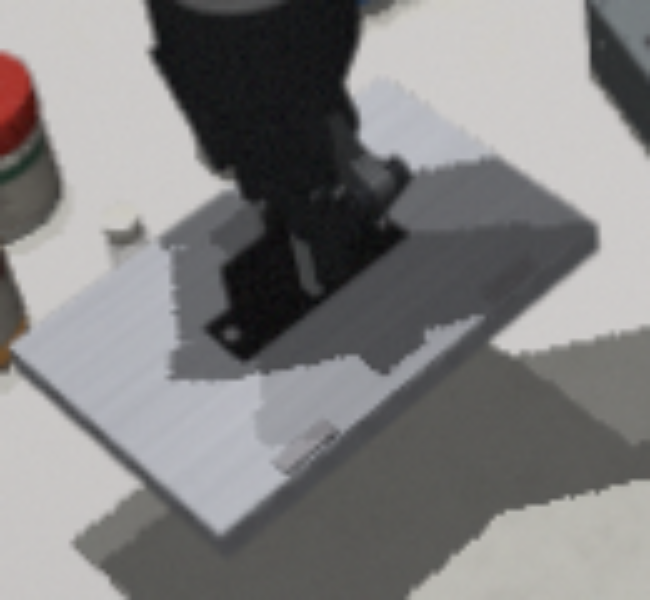

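View pics/p11t.png

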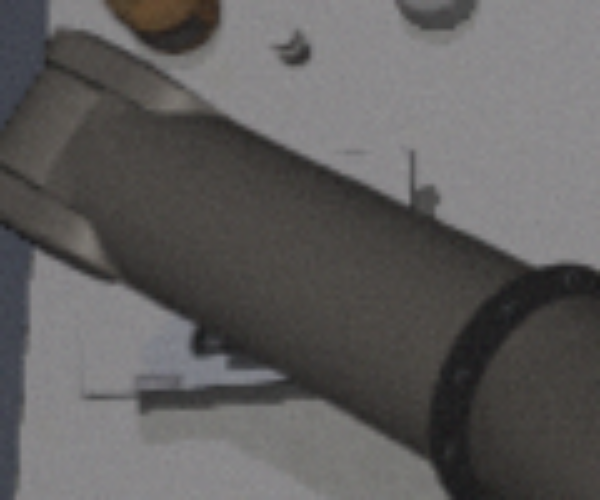

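```bash
python3 - <<'E'
from h import *
z=.0170+.1267
cs=[(12,352),(221,535),(599,228),(386,77)]
P=np.array([at("scene",[110+(x+.5)/5-.5,205+(y+.5)/5-.5],z) for x,y in cs])*1000
print(P,P.mean(0));
for a,b in((0,1),(1,2),(2,3),(3,0)): print(np.linalg.norm(P[a]-P[b]))
e=P[0]-P[3]+P[1]-P[2];print("yaw y-axis",np.arctan2(-e[0],e[1]));f=P[3]-P[2];
e=P[3]-P[0]+P[2]-P[1];print("other",np.arctan2(e[1],e[0]));e=P[2]-P[1];
# expected
yaw=.088;c,s=np.cos(yaw),np.sin(yaw)
E=[[.481+c*x-s*y,.330+s*x+c*y,z] for x,y in((.068,.102),(-.068,.102),(-.068,-.102),(.068,-.102))]
print((proj("scene",E)-[110,205]+.5)*5-.5)
E
```

```text
[[534.47287816 439.79804025 143.7       ]
 [402.76428361 427.4228999  143.7       ]
 [418.08047785 225.97204467 143.7       ]
 [554.18262309 235.94684688 143.7       ]] [477.37506567 332.28495792 143.7       ]
132.2886917954192
202.03225702272871
136.46717780662294
204.8018141583038
yaw y-axis 0.08620517255574181
other -1.4845911542391548
[[ 10.13040125 341.4790888 ]
 [222.67821172 529.641619  ]
 [598.90867115 218.27029073]
 [384.11540852  71.36509079]]
```

```bash
python3 - <<'E'
from h import *
s=cv2.imread("pics/scene0.png");t=cv2.imread("pics/t11.png")
cv2.imwrite("pics/z7.png",cv2.resize(s[175:245,220:325],None,fx=7,fy=7,interpolation=cv2.INTER_CUBIC))
for im,cam in((s,"scene"),(cv2.imread("pics/top0.png"),"top")):
    h=cv2.cvtColor(im,cv2.COLOR_BGR2HSV)
    h=h[170:250,215:325]; b=im[170:250,215:325].astype(int)
    m=((h[...,0]>19)&(h[...,0]<36)&(h[...,1]>110)&(h[...,2]>90)).astype(np.uint8)
    n,l,stt,c=cv2.connectedComponentsWithStats(m)
    print(cam,[(stt[i,4],np.round(c[i]+[215,170],2),np.round(at(cam,c[i]+[215,170],.071)*1000,1)) for i in range(1,n) if stt[i,4]>1])
E
```

```text
scene [(np.int32(6), array([299. , 190.5]), array([496.9, -84. ,  71. ])), (np.int32(6), array([243.83, 212.83]), array([537.4,  79.3,  71. ]))]
top [(np.int32(4), array([234.5, 189.5]), array([540. ,  75.8,  71. ])), (np.int32(4), array([285.5, 202.5]), array([499.6, -86.2,  71. ]))]
```

View pics/z7.png

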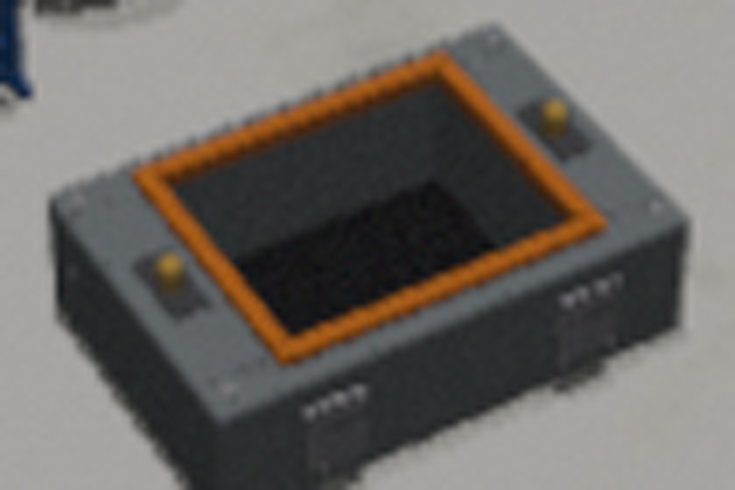

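Call:
move_arm:
  steps:
    - {"fingers":5,"translation":[3,-25,0],"turn":-0.03}
    - {"fingers":5,"translation":[5,-42,0],"turn":-0.04}
    - {"fingers":5,"translation":[5,-45,0],"turn":-0.05}
    - {"fingers":5,"translation":[5,-45,0],"turn":-0.05}
    - {"fingers":5,"translation":[5,-45,0],"turn":-0.05}
    - {"fingers":5,"translation":[5,-45,0],"turn":-0.05}
    - {"fingers":5,"translation":[5,-42,0],"turn":-0.04}
    - {"fingers":5,"translation":[4,-31,0],"turn":-0.02}
    - {"fingers":5,"translation":[2.5,-15,0],"turn":0}
    - {"fingers":5,"translation":[0,0,0],"turn":0}

```text
t: 21.3
eef_pos: [0.5191, -0.0061, 0.1486]
tool_rot: [-0.0, 0.993, -0.121, -0.001]
contact_force: [-0.4, -0.2, -3.2]
gripper_width: 0.17
```

```bash
cat >> h.py <<'E'
from scipy.spatial.transform import Rotation as Ro
def yaw():
    q=get_obs()["tool_rot"];m=Ro.from_quat([q[1],q[2],q[3],q[0]]).as_matrix();print("yaw",np.arctan2(m[1,0],m[0,0]),"z",m[:,2])
E
python3 - <<'E'
from h import *
st();yaw();s=read_camera("scene");st()
cv2.imwrite("pics/p12.png",cv2.resize(s[120:260,190:350],None,fx=5,fy=4))
E
```

```text
t 21.3 p [ 0.5191 -0.0061  0.1486] q [-0.     0.993 -0.121 -0.001] F [-0.4 -0.2 -3.2] g 0.17
yaw -0.24201855283801774 z [-1.91301191e-03  3.08582963e-04 -9.99998123e-01]
t 21.35 p [ 0.5192 -0.0047  0.149 ] q [-0.     0.993 -0.12  -0.001] F [ 0.1  1.3 -4.3] g 0.171
```

View pics/p12.png

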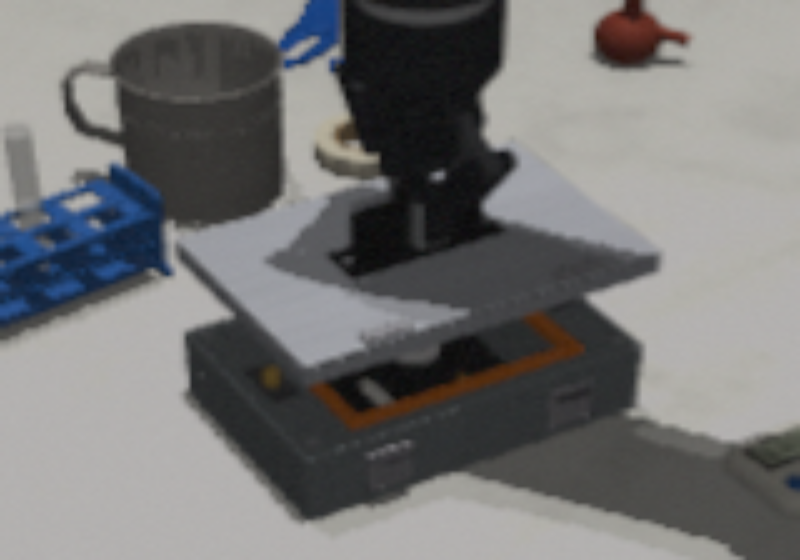

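Call:
move_arm:
  steps:
    - {"fingers":5,"translation":[1.2,0,-20],"turn":0}
    - {"fingers":5,"translation":[0,0,-18],"turn":0}
    - {"fingers":5,"translation":[0,0,-7],"turn":0}
    - {"fingers":5,"translation":[0,0,0],"turn":0}
    - {"fingers":5,"translation":[0,0,-3],"turn":0}
    - {"fingers":5,"translation":[0,0,-3],"turn":0}
    - {"fingers":5,"translation":[0,0,0],"turn":0}

```text
t: 22.22
eef_pos: [0.5209, -0.0057, 0.0986]
tool_rot: [0.0, 0.993, -0.12, -0.0]
contact_force: [-0.0, -0.3, -3.8]
gripper_width: 0.171
```

```bash
python3 - <<'E'
from h import *
st();yaw();s=read_camera("scene");st()
cv2.imwrite("pics/p13.png",cv2.resize(s[120:260,190:350],None,fx=5,fy=4))
E
```

```text
t 22.225 p [ 0.5209 -0.0057  0.0986] q [ 0.     0.993 -0.12  -0.   ] F [-0.  -0.3 -3.8] g 0.171
yaw -0.24112486682337284 z [-3.26156875e-05 -7.82566393e-05 -9.99999996e-01]
t 22.275 p [ 0.5209 -0.0057  0.0987] q [ 0.     0.993 -0.12   0.   ] F [-0.7  0.  -3.6] g 0.17
```

View pics/p13.png

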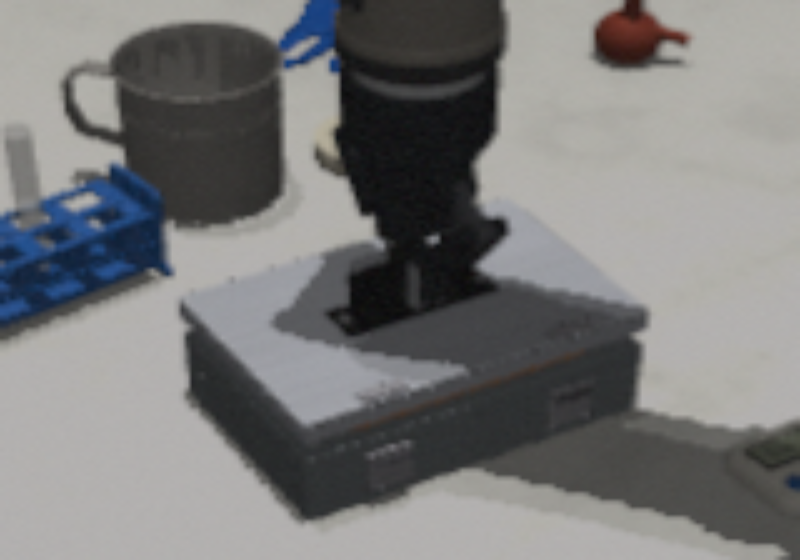

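Call:
move_arm:
  steps:
    - {"fingers":5,"translation":[-0.3,0.5,-2],"turn":0}
    - {"fingers":5,"translation":[0,0,-2],"turn":0}
    - {"fingers":5,"translation":[0,0,0],"turn":0}

```text
t: 22.65
eef_pos: [0.5205, -0.0052, 0.0945]
tool_rot: [0.0, 0.993, -0.12, -0.0]
contact_force: [-0.3, 0.1, -3.1]
gripper_width: 0.171
```

Call:
move_arm:
  steps:
    - {"fingers":5,"translation":[0,0,-2],"turn":0}
    - {"fingers":5,"translation":[0,0,-2],"turn":0}
    - {"fingers":5,"translation":[0,0,-1],"turn":0}
    - {"fingers":5,"translation":[0,0,0],"turn":0}

```text
t: 23.15
eef_pos: [0.5206, -0.0051, 0.0899]
tool_rot: [0.0, 0.993, -0.12, 0.0]
contact_force: [-2.2, 0.2, 1.8]
gripper_width: 0.171
```

Call:
move_arm:
  newtons: 110
  steps:
    - {"fingers":5,"translation":[0,0,-1],"turn":0}
    - {"fingers":5,"translation":[0,0,-1.5],"turn":0}
    - {"fingers":5,"translation":[0,0,-1.5],"turn":0}
    - {"fingers":5,"translation":[0,0,0],"turn":0}

```text
t: 23.65
eef_pos: [0.5207, -0.0052, 0.0859]
tool_rot: [0.0, 0.993, -0.12, 0.0]
contact_force: [-4.8, -0.6, 8.1]
gripper_width: 0.167
```

Call:
move_arm:
  steps:
    - {"fingers":5,"translation":[-0.7,0,0],"turn":0}
    - {"fingers":5,"translation":[0,0,-1],"turn":0}
    - {"fingers":5,"translation":[0,0,0],"turn":0}

```text
t: 24.02
eef_pos: [0.5206, -0.0052, 0.0855]
tool_rot: [0.0, 0.993, -0.12, 0.001]
contact_force: [-3.4, -1.5, 9.5]
gripper_width: 0.166
```

Call:
move_arm:
  steps:
    - {"fingers":5,"translation":[-0.7,0,0],"turn":0}
    - {"fingers":5,"translation":[0,0,-1],"turn":0}
    - {"fingers":5,"translation":[0,0,-1],"turn":0}
    - {"fingers":5,"translation":[0,0,0],"turn":0}

```text
t: 24.52
eef_pos: [0.5207, -0.0052, 0.0854]
tool_rot: [0.001, 0.993, -0.12, 0.002]
contact_force: [-8.8, -2.4, 29.9]
gripper_width: 0.162
```

```bash
python3 - <<'E'
from h import *
for i in range(4): s=read_camera("scene");st()
yaw();print(np.round(get_obs()["torque"],2))
t=read_camera("top")
cv2.imwrite("pics/p14.png",cv2.resize(s[150:250,210:340],None,fx=6,fy=6,interpolation=cv2.INTER_CUBIC)); cv2.imwrite("pics/t14.png",t)
z=.077;y=-.243;c,sn=np.cos(y),np.sin(y)
E

```

```text
t 24.575 p [ 0.5207 -0.0052  0.0854] q [ 0.001  0.993 -0.12   0.002] F [-9.1 -2.5 29.3] g 0.161
t 24.625 p [ 0.5207 -0.0052  0.0854] q [ 0.001  0.993 -0.12   0.002] F [-8.3 -1.9 30.2] g 0.165
t 24.675 p [ 0.5207 -0.0052  0.0854] q [ 0.001  0.993 -0.12   0.002] F [-9.5 -2.1 30.1] g 0.162
t 24.725 p [ 0.5207 -0.0052  0.0854] q [ 0.001  0.993 -0.12   0.002] F [-8.7 -1.6 29.7] g 0.167
yaw -0.2413885759810253 z [ 0.00294618 -0.00157473 -0.99999442]
[-0.32  2.13 -0.04]
```

View pics/p14.png

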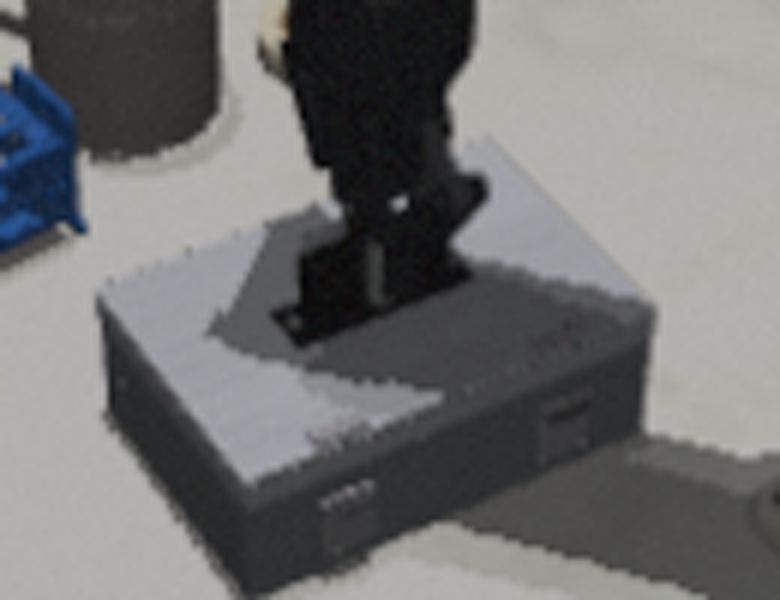

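View pics/t14.png

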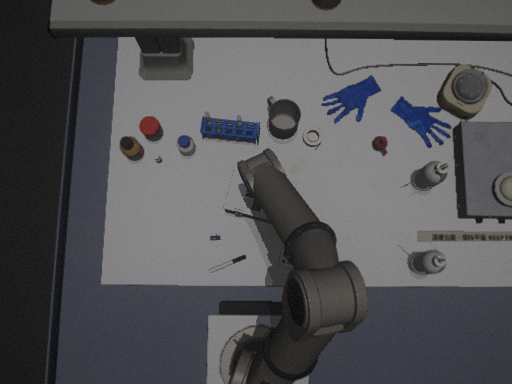

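Only the closed seam shows: no orange, and the cover is flush all round (corners at about (100,290), (245,490) and (655,310) in the crop). The bystanders are in place and the push is steady at 30 N, so I'm handing in.

```bash
python3 - <<'E'
from h import *
print(hand_in());st()
E
```

```text
the job is handed in; nothing more can be done
None
the job is handed in; nothing more can be done
```

The amber vial, glass stopper and stir bar are in the box, and the cover is over both pins and pressed home. I handed in at about 25 s, still gripping the handle.

- **Contents:** the top camera showed all three inside the box before the cover went on.
- **Pins:** the cover was lined up with them from both cameras, so it dropped on without any sliding search. It went past pin-tip height without meeting any resistance.
- **Fit:** the seal was met with the TCP at 89.9 mm (90.4 expected). The hard stop came at 85.4 mm, the height worked out for fully home.
- **Final push:** steady at about 30 N down. The last scene picture shows no orange between cover and box, and the bystanders I could pick out in the top picture look unmoved.

**Checks that disagreed:** about 9 N of side force remained in x while pressing. I shifted the command 1.4 mm to relieve it, but the tool did not move. The scene camera also read about 3 mm off the top camera. I allowed for that when placing the cover.

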